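# Shut and lock the sample-jar cabinet with its square key

## Task

The blue front flap of the small grey jar cabinet has been left hanging open. First push the flap up until it is fully shut; then fit the red T-handle key fully home on the square shaft on the cabinet's sloping top, and turn it clockwise until the yellow latch tongue points straight down the slope, over the flap. Leave the key on the shaft and do not disturb the jars on the table.

Things in the scene. Friction and masses are not known exactly. Their poses are not given: they have to be found in the camera images.
- case: Grey cabinet fixed to the table, 200 deep (x), 230 wide (y), 187 high, hollow behind its front flap. Origin: centre of its underside; z up, front faces its -x (the robot). Above the flap, from x = -100, z = 135 mm, a white panel slopes up and back at 28 degrees from level for 110 mm, to x = -3, z = 187; behind that the top is level. The latch is on the panel.
- flap (a joint): Hinge of the blue front flap, rad: 0 = shut (upright), grows as the top edge swings out and down towards the robot (to 1.3 at most). The hinge is stiff: the flap stays where it is left; pushing its top edge takes about 4 N. The flap is 204 wide, 115 high from hinge to free edge, 10 thick.
- flap_hinge (a point): Point on the flap's hinge axis at mid-width, 105 mm in front of the cabinet's origin and 15 mm above the table. Axes turn with the flap: z along the flap from hinge to free edge, y along the hinge; -x is out of its outer face.
- flap_edge (a point): Middle of the flap's free (top) edge, 115 mm from flap_hinge along the flap, at mid-thickness. Same axes as flap_hinge.
- latch (a joint): Turn of the latch (steel collar, yellow tongue and square shaft in one piece), rad: grows clockwise as seen looking onto the panel. 0 = tongue points across the slope to the cabinet's -y side, 1.57 = straight down the slope over the flap (locked); stop at 1.66. Friction 0.08 Nm; it stays where it is left.
- latch_seat (a point): Centre of the collar's top face (40 dia, 8 thick), on the shaft's axis: the key's underside rests here when fully home. z: outward along the shaft, square to the panel, so 28 degrees from vertical, leaning to the cabinet's front. Axes turn with the latch; the tongue points along -y, 70 long from the axis, 18 wide, 6 thick, lower than the collar's top.
- key: Loose red T-handle key, about 0.15 kg, standing upright on the table, bore down. Origin: centre of its underside = of the bore's mouth; z up along the bore, x along the handle bar. Lower block 27 x 27 mm, 32 high, with a blind square bore 15.4 x 15.4 mm, 30 deep, sides along x and y. It fits in any of four quarter-turn positions.
- jar_red: Jar with red label and black cap, 66 dia, 88 high; origin centre of its underside. Leave alone.
- jar_white: Jar with white label and white cap, 68 dia, 78 high; origin centre of its underside. Leave alone.
- jar_gold: Jar with gold cap, 60 dia, 70 high; origin centre of its underside. Leave alone.
- shaft_tip (a point): Centre of the end of the steel shaft, 27 mm out from latch_seat, same axes. The shaft is 14 x 14 mm square, its sides along x and y; the last 3 mm are stepped down to 11 x 11 mm.
- key_bar (a point): Centre of the key's handle bar, 45 mm above the key's origin. The bar is 80 (key x) by 27 (y) by 26 high, z = 32 to 58 mm.
Not all that is in view belongs to the job. Of the things like the key, leave any that is turquoise; of the rest the larger one is meant.

How it is judged:
By the outcome, as a careful person would: the job done as asked, in the order asked, and still so for the second after the job is handed in, with the robot touching nothing.
It also fails if it takes over 58 s, if anything falls off the work surface, if the arm or the gripper's body presses on something with over 40 N, if the wrist force passes 120 N, or if a joint passes its speed limit or range.

## Robot

A 7-joint arm with a two-finger parallel gripper is mounted at the origin on the work surface. World frame = base frame: x ahead of the robot, y to its left, z up, the work surface at z = 0. Lengths are in m, angles in rad, forces in N, time in s.
With the tool pointing down it reaches from about 0.35 to 0.775 m from the base axis. Payload 3.1 kg.
Tool frame: the origin (TCP) lies midway between the tips of the shut fingers; the grasp point (between the pads) lies 19 mm behind it (r.grip_depth is the distance from the TCP to the grasp point, in m); z points along the fingers, y is the direction in which the jaws open and shut (so a half turn about z gives the same grasp; the last joint's range is limited). The gripper opens to 85 mm and grips with 20 to 120 N. Pads are 22 mm wide; open, the fingers measure 114 mm over their backs; the gripper's body (76 mm by 85 mm) begins 54 mm behind the grasp point. The pads swing forward as they close: fully open they stand 13 mm farther back than shut.
Start: joints at [-1.33, 0.311, 0.014, 1.512, -0.004, 1.319, -0.027], TCP at [0.153, 0.528, 0.231] pointing down, gripper open.
Joint ranges: [-2.7, 2.7], [-0.3, 1.91], [-1.27, 1.3], [0.12, 2.57], [-1.44, 4.58], [0.2, 2.03], [-3.05, 3.05]. Speed limits (rad/s): [2.79, 2.79, 3.14, 3.14, 3.14, 3.14, 3.14].

## Interface

Orientations are given as a unit quaternion [w, x, y, z].
In Python, from station import r, cams, ticket gives the robot as it stands. The module is installed in compiled form; this text tells all that it offers.
- The arm moves only by the tool carry_out, never from a script. Its argument "targets" is text: rows parted by semicolons, each of 5 numbers parted by spaces: the closure in counts, from 0 (fully open) to 255 (shut), then the shift along the world's x, y, z in mm, then the turn about the world's z in rad. In form: hand tx ty tz spin; .... A call has 1 to 20 rows; each row shifts and turns the commanded pose from where the row before left it; what a row does not reach is not made up. A row lasts 1/10 s, in which the tool goes at most 50 mm and 8.59 degrees, less where a joint would pass 70% of its speed; a pose out of reach is approached as far as the arm can. A call is refused whole if a number of a shift passes 50 or a number of a turn 0.15, either way. A call with a gripper value outside its range is refused whole. The fingers move at their own pace and stop on an object; "squeeze" is the grip in N (left out, the last holds). Time passes only in rows, so rows that do not move let the fingers close. It gives the time, the measured TCP pose, the force and the opening at its end, in the units of the state.
- r.state(): the state, without advancing time (a new reading comes with each control period).
- cams.capture(name): name is "side" or "top"; returns the picture (384x512x3 uint8, red, green, blue); there is no depth.
- cams.camera_model(name): a dict with "camera_matrix" (3x3 intrinsics, pixels), "rvec" (rotation vector, rad) and "tvec" (3), from world to camera coordinates, as OpenCV has them. Camera axes: x right, y down, z forward; pixel columns grow to the right and rows downward; lengths in m; the calibration is good to about 2 mm. A picture is of the moment at which its call begins. camera_model takes no time and is no camera call.
- ticket.hand_in(): hands the job in, once; it reports no verdict.
The state is a dict: "clock": time; "joint_positions": joint angles; "qd": joint speeds; "tau": joint torques, N m; "eef_pos": TCP position; "tool_rot": TCP orientation; "force": force on the tool from outside, world axes, zero at the start; "wrist_torque": the same for the moment, N m; "opening": finger opening in m.
Only numpy, scipy, OpenCV 4.12 (cv2) and the standard library are available. Lean on these libraries where they do the work, as an engineer would, in place of code of your own. Each camera call takes 0.05 s, during which the arm holds its last target. There are 200 camera calls.

## Working session

There is one attempt and no reset: what is moved stays moved. The work goes in short steps, Python scripts to look and compute and a tool call to move; the robot and the scene stay as the last step left them, time stands still between calls to the robot, and variables do not carry over. Pictures are saved under pics/ and viewed, about 8 in all and at most 12, crops included, and the job is handed in when it is done.

Besides the shell and the picture viewer there is one more tool, called after "Emit:" by a JSON object that holds its "op" and its "data". carry_out: Moves the arm, as the interface text tells. Its arguments: {"type":"object","properties":{"targets":{"type":"string"},"squeeze":{"type":"number"}},"required":["targets"]}

```bash
mkdir -p pics; cat > h.py <<'E'
import numpy as np, cv2
from station import r, cams, ticket
def cap(n,f=None):
    im=cams.capture(n)
    if f: cv2.imwrite('pics/'+f,im[:,:,::-1])
    return im
def cam(n):
    m=cams.camera_model(n); K=np.array(m['camera_matrix'],float); R=cv2.Rodrigues(np.array(m['rvec'],float))[0]; t=np.array(m['tvec'],float).ravel()
    return K,R,t
def ray(n,uv):
    K,R,t=cam(n); d=R.T@np.linalg.solve(K,[uv[0],uv[1],1.]); return -R.T@t, d/np.linalg.norm(d)
def onz(n,uv,z):
    c,d=ray(n,uv); return c+d*(z-c[2])/d[2]
def tri(a,b):
    A=np.zeros((3,3));B=np.zeros(3)
    for n,uv in (a,b):
        c,d=ray(n,uv);P=np.eye(3)-np.outer(d,d);A+=P;B+=P@c
    return np.linalg.solve(A,B)
def proj(n,p):
    K,R,t=cam(n); q=K@(R@np.array(p)+t); return q[:2]/q[2]
E
python3 - <<'E'
from h import *
a=cap('top','t0.png');b=cap('side','s0.png')
for n in('top','side'): print(n,ray(n,(256,192)))
print(r.state())
E
```

```text
top (array([0.45978788, 0.01695685, 0.93461006]), array([ 0.08973618,  0.01242663, -0.99588804]))
side (array([0.40190119, 0.60993335, 0.65873335]), array([ 0.18153497, -0.75684636, -0.6278763 ]))
{'clock': 0.1, 'joint_positions': array([-1.32967102,  0.31163746,  0.01404738,  1.51289218, -0.00439597,
        1.319183  , -0.02720141]), 'qd': array([-0.00107825, -0.000826  , -0.00047055, -0.00514079,  0.00018552,
        0.00063732, -0.00115289]), 'tau': array([ 5.71551172e-04, -3.80856407e+01,  1.46328234e-01, -2.31243163e+01,
        1.21712481e-02,  8.10647121e-03,  1.31606222e-05]), 'eef_pos': array([0.15332424, 0.52752604, 0.23033617]), 'tool_rot': array([-9.32811486e-05,  1.40929675e-01,  9.90019058e-01, -1.04054250e-03]), 'force': array([-0.08063701, -0.77078453,  0.45575227]), 'wrist_torque': array([-0.0185362 , -0.02992494, -0.01940334]), 'opening': 0.0854232711564183}
```

View pics/t0.png

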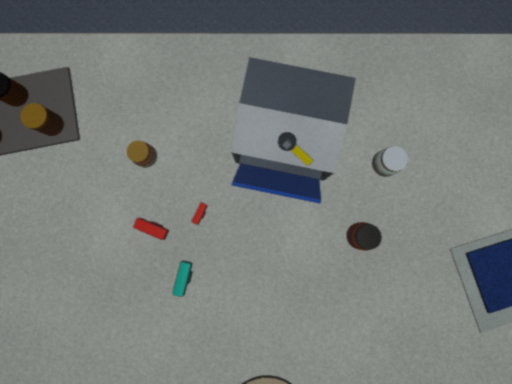

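View pics/s0.png

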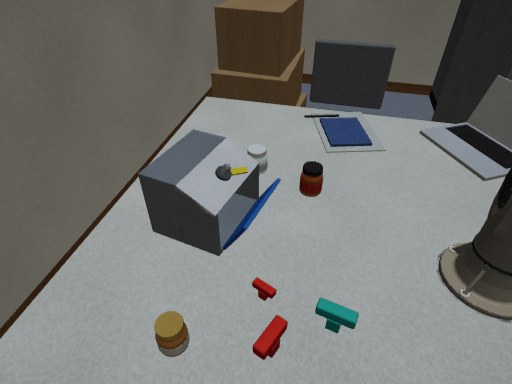

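Top view: the large red key is at (150,229), a small red decoy at (200,213), and a turquoise one to leave at (183,279). The latch is at (288,142) with its tongue tip near (312,163), so it is partly turned. The flap is open. Next I'll zoom in on the cabinet and key.

```bash
python3 - <<'E'
from h import *
a=cv2.imread('pics/t0.png');b=cv2.imread('pics/s0.png')
A=cv2.resize(a[50:210,225:365],None,fx=2.85,fy=2.85,interpolation=cv2.INTER_CUBIC)[:456,:399]
B=cv2.resize(b[125:250,140:285],None,fx=2.75,fy=2.75,interpolation=cv2.INTER_CUBIC)
o=np.zeros((456,800,3),np.uint8);o[:A.shape[0],:A.shape[1]]=A;o[:B.shape[0],400:400+B.shape[1]]=B[:, :400]
o=np.clip(o.astype(float)*1.6,0,255).astype(np.uint8)
cv2.imwrite('pics/c1.png',o)
for n,im in(('top',a),('side',b)):
    h=cv2.cvtColor(im,cv2.COLOR_BGR2HSV)
    for nm,lo,hi in(('red',(0,150,80),(8,255,255)),('red2',(172,150,80),(180,255,255)),('yel',(22,150,110),(34,255,255)),('blue',(108,150,60),(125,255,255))):
        m=cv2.inRange(h,lo,hi);k,l,s,c=cv2.connectedComponentsWithStats(m)
        for i in range(1,k):
            if s[i,4]>25:
                pts=np.argwhere(l==i)[:,::-1].astype(np.float32)
                print(n,nm,s[i,4],c[i].round(1),[np.round(v,1) if not isinstance(v,float) else round(v,1) for v in cv2.minAreaRect(pts)], cv2.boxPoints(cv2.minAreaRect(pts)).round(1).tolist())
E
```

```text
top red 140 [198.9 213.2] [array([199.2, 213.1]), array([ 6.7, 20.6]), 26.6] [[191.60000610351562, 220.8000030517578], [200.8000030517578, 202.39999389648438], [206.8000030517578, 205.39999389648438], [197.60000610351562, 223.8000030517578]]
top red 342 [150.2 228.4] [array([150.2, 228.2]), array([32.6, 10.8]), 23.2] [[133.10000610351562, 226.8000030517578], [137.3000030517578, 216.89999389648438], [167.3000030517578, 229.6999969482422], [163.0, 239.60000610351562]]
top yel 165 [302. 155.] [array([301.8, 154.8]), array([21.9,  7.1]), 45.0] [[291.5, 149.5], [296.5, 144.5], [312.0, 160.0], [307.0, 165.0]]
top blue 1790 [278.1 183. ] [array([277.9, 182.7]), array([88.3, 21.8]), 11.6] [[232.5, 184.5], [236.89999389648438, 163.10000610351562], [323.29998779296875, 180.8000030517578], [319.0, 202.1999969482422]]
top blue 2196 [494.2 274. ] [array([498.5, 276.1]), array([62.5, 45.5]), 72.6] [[467.3999938964844, 253.10000610351562], [510.79998779296875, 239.5], [529.5999755859375, 299.1000061035156], [486.1000061035156, 312.70001220703125]]
side red 173 [264.1 286.1] [array([264.2, 286.2]), 
[... 652 characters left out ...]
5.3 122. ] [array([325.5, 122.5]), array([7., 9.]), 90.0] [[321.0, 119.0], [330.0, 119.0], [330.0, 126.0], [321.0, 126.0]]
side blue 354 [345.5 132.7] [array([348., 131.]), array([44., 24.]), 0.0] [[326.0, 143.0], [326.0, 119.0], [370.0, 119.0], [370.0, 143.0]]
side blue 39 [354.9 123.4] [array([355.1, 123.9]), array([13.8,  6.9]), 50.2] [[348.0, 120.80000305175781], [353.29998779296875, 116.4000015258789], [362.20001220703125, 127.0], [356.8999938964844, 131.39999389648438]]
side blue 541 [251.1 214. ] [array([251.4, 213.8]), array([ 8.4, 88.7]), 36.1] [[221.89999389648438, 247.1999969482422], [274.20001220703125, 175.5], [281.0, 180.39999389648438], [228.6999969482422, 252.10000610351562]]
```

View pics/c1.png

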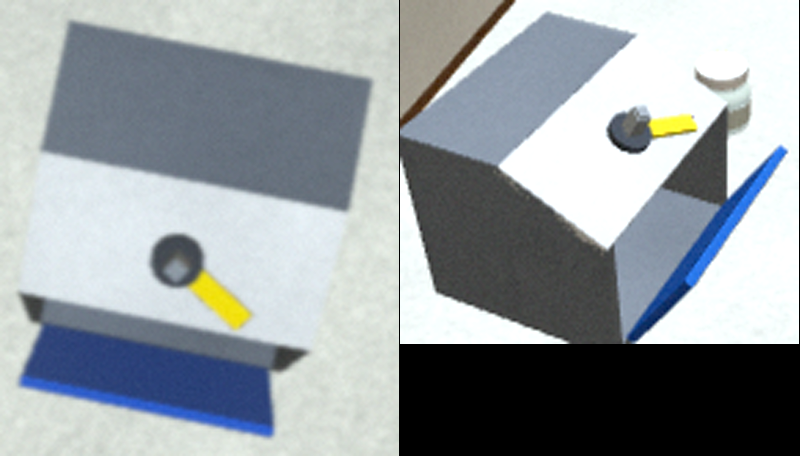

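Side and top corner features are clear: ridge, eave and rear corners, the collar, and the flap's free edge. I'll fit the cabinet pose from these corners, then get the flap angle, latch and key.

```bash
cat > fit.py <<'E'
from h import *
from scipy.optimize import least_squares
T=lambda u,v:(225-.3+u/2.85,50-.3+v/2.85)
S=lambda u,v:(140-.3+(u-400)/2.75,125-.3+v/2.75)
pts=[('top',T(69,21),(.1,.115,.187)),('top',T(371,79),(.1,-.115,.187)),('top',T(347,211),(-.003,-.115,.187)),('top',T(42,152),(-.003,.115,.187)),
('top',T(21,293),(-.1,.115,.135)),('top',T(307,350),(-.1,-.115,.135)),
('side',S(499,166),(-.003,.115,.187)),('side',S(400,135),(.1,.115,.187)),('side',S(547,12),(.1,-.115,.187)),('side',S(635,35),(-.003,-.115,.187)),('side',S(607,248),(-.1,.115,.135)),('side',S(727,107),(-.1,-.115,.135))]
def W(p,q): c,s=np.cos(p[2]),np.sin(p[2]); return np.array([p[0]+c*q[0]-s*q[1],p[1]+s*q[0]+c*q[1],q[2]])
f=lambda p:np.concatenate([proj(n,W(p,q))-uv for n,uv,q in pts])
s=least_squares(f,[.6,0,0]);P=s.x
if __name__=='__main__':
    print('cab',P.round(4));print(s.fun.reshape(-1,2).round(1).tolist())
    # flap: free-edge in both views
    for nm,ph in [(x,x) for x in (.5,.6,.7,.8,.9,1.0)]:
        e=[W(P,(-.105-.115*np.sin(ph)+sx*.005*np.cos(ph),y,.015+.115*np.cos(ph)+sx*.005*np.sin(ph))) for sx in(-1,1) for y in(.102,-.102)]
        print(ph,[proj('top',q).round(1).tolist() for q in e],[proj('side',q).round(1).tolist() for q in e])
    print('meas top outer',T(21,384),T(272,435),'inner',T(24,376),T(271,427),'side',S(785,150),S(690,283))
    n=np.array([-np.sin(np.radians(28)),0,np.cos(np.radians(28))])
    # collar & shaft tip by triangulation
    seat=tri(('top',T(176,260)),('side',S(629,131))); tip=tri(('top',T(176,271)),('side',S(639,113)))
    L=lambda w:(lambda d:np.array([np.cos(P[2])*d[0]+np.sin(P[2])*d[1],-np.sin(P[2])*d[0]+np.cos(P[2])*d[1],w[2]]))(w-np.array([P[0],P[1],0]))
    print('collar local',L(seat).round(4),'tip',L(tip).round(4))
    # expected seat if on panel mid
    up=np.array([np.cos(np.radians(28)),0,np.sin(np.radians(28))])
    for d in(.045,.05,.055,.06):
        q=np.array([-.1,0,.135])+up*d+n*.008;print(d,q.round(4),proj('top',W(P,q)).round(1),proj('side',W(P,q)).round(1), proj('top',W(P,q+n*.027)).round(1))
    print('meas seat',T(176,260),S(629,131),'tip',T(176,271))
    # tongue axis on panel plane + ~5 mm
    def onpanel(n_,uv,h):
        c,d=ray(n_,uv);c=L(c);d2=np.array([np.cos(P[2])*d[0]+np.sin(P[2])*d[1],-np.sin(P[2])*d[0]+np.cos(P[2])*d[1],d[2]])
        o=np.array([-.1,0,.135])+n*h;k=((o-c)@n)/(d2@n);q=c+k*d2-o;return np.array([q@up,q[1]])
    for uv in[T(241,321),T(197,279)]: print('tongue',onpanel('top',uv,.006))
    print('tongue side',onpanel('side',S(694,125),.006),onpanel('side',S(655,128),.006))
    # keys
    print('key bar',tri(('top',(150.2,228.4)),('side',(269.9,334.6))),onz('top',(150.2,228.4),.058))
    print('key yaw',[onz('top',q,.058).round(4).tolist() for q in[(135.2,221.9),(165.2,234.6)]])
E
python3 fit.py
```

```text
cab [ 0.695  -0.0504 -0.1969]
[[-0.0, -0.3], [0.8, -0.1], [0.8, 0.3], [-0.5, -0.3], [-0.8, -0.2], [1.7, 0.4], [-0.3, 0.9], [-1.9, 0.4], [-0.2, 0.5], [0.8, 0.3], [0.7, 1.3], [0.5, -0.8]]
0.5 [[231.7, 183.1], [321.3, 201.2], [232.3, 179.0], [322.4, 197.2]] [[244.8, 228.1], [279.4, 178.1], [241.2, 225.4], [276.4, 175.7]]
0.6 [[231.0, 187.5], [320.0, 205.6], [231.6, 183.7], [321.1, 201.8]] [[248.8, 231.5], [282.7, 181.0], [245.4, 228.6], [279.9, 178.4]]
0.7 [[230.5, 191.7], [318.8, 209.6], [231.0, 188.1], [319.9, 206.1]] [[252.4, 235.1], [285.7, 184.1], [249.3, 232.0], [283.1, 181.4]]
0.8 [[230.0, 195.4], [317.6, 213.2], [230.4, 192.2], [318.7, 210.1]] [[255.7, 238.8], [288.4, 187.3], [252.8, 235.5], [286.1, 184.5]]
0.9 [[229.7, 198.8], [316.4, 216.4], [230.0, 195.9], [317.5, 213.7]] [[258.6, 242.5], [290.8, 190.7], [256.1, 239.3], [288.7, 187.8]]
1.0 [[229.5, 201.7], [315.3, 219.2], [229.7, 199.2], [316.3, 216.8]] [[261.1, 246.4], [292.7, 194.2], [259.0, 243.0], [291.0, 191.2]]
meas top outer (232.06842105263158, 184.43684210526317) (320.13859649122804, 202.33157894736843) inner (233.12
[... 213 characters left out ...]
86]
0.045 [-0.064   0.      0.1632] [286.5 144. ] [225.8 173.8] [286.1 147.4]
0.05 [-0.0596  0.      0.1655] [287.  141.8] [224.2 172.5] [286.6 145.1]
0.055 [-0.0552  0.      0.1679] [287.4 139.5] [222.5 171.3] [287.1 142.8]
0.06 [-0.0508  0.      0.1702] [287.9 137.2] [220.8 170.1] [287.6 140.4]
meas seat (286.45438596491226, 140.9280701754386) (222.97272727272724, 172.33636363636364) tip (286.45438596491226, 144.78771929824563)
tongue [ 0.01435157 -0.056378  ]
tongue [ 0.03984565 -0.01698008]
tongue side [ 0.01241876 -0.056413  ] [ 0.03742131 -0.02262245]
key bar [0.45275952 0.27912194 0.05264734] [0.45160232 0.27738656 0.058     ]
key yaw [[0.4667, 0.3135, 0.058], [0.4372, 0.2414, 0.058]]
```

Emit:
{"op": "carry_out", "data": {"targets": "255 10 -15 0 0.005;255 20 -30 0 0.005;255 23 -33 0 0.005;255 23 -33 0 0.005;255 23 -33 0 0.005;255 23 -33 0 0.005;255 23 -33 0 0.005;255 23 -33 0 0.005;255 23 -33 0 0.005;255 23 -33 0 0.005;255 23 -33 0 0.005;255 23 -33 0 0.005;255 23 -33 0 0.005;255 23 -33 0 0.005;255 23 -33 0 0.005;255 14 -20 -30 0.005;255 0 0 -40 0.005;255 0 0 -45 0;255 0 0 -35 0;255 0 0 0 0", "squeeze": 20}}

```text
clock: 2.1
eef_pos: [0.4911, 0.0339, 0.0764]
tool_rot: [-0.006, 0.099, 0.995, -0.002]
force: [-1.2, 0.8, 0.9]
opening: 0.0004
```

Emit:
{"op": "carry_out", "data": {"targets": "255 9 -2 2 0;255 9 -2 2 0;255 9 -1.5 2 0;255 9 -2 2 0;255 9 -1.5 2 0;255 9 -2 2 0;255 9 -1.5 2 0;255 9 -2 1 0;255 5 -1 1 0;255 4 -0.8 0 0;255 4 -0.8 0 0;255 3 -0.6 0 0;255 0 0 0 0"}}

```text
clock: 3.4
eef_pos: [0.5852, 0.0163, 0.0972]
tool_rot: [0.001, 0.099, 0.995, -0.0]
force: [-0.6, 0.5, -0.7]
opening: 0.0
```

Emit:
{"op": "carry_out", "data": {"targets": "255 3 -0.6 0 0;255 0 0 0 0"}}

```text
clock: 3.6
eef_pos: [0.5869, 0.0159, 0.097]
tool_rot: [-0.001, 0.099, 0.995, -0.0]
force: [-3.3, 0.9, 2.3]
opening: -0.0
```

```bash
python3 - <<'E'
from h import *
b=cap('side','s1.png')[110:260,130:310];a=cap('top','t1.png')[90:230,215:365]
B=cv2.resize(b,(480,400),interpolation=cv2.INTER_CUBIC);A=cv2.resize(a,(320,300))
o=np.zeros((400,800,3),np.uint8);o[:,:480]=B;o[:300,480:]=A
cv2.imwrite('pics/c2.png',np.clip(o[:,:,::-1]*1.5,0,255).astype(np.uint8))
E
```

```text
(no output)
```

View pics/c2.png

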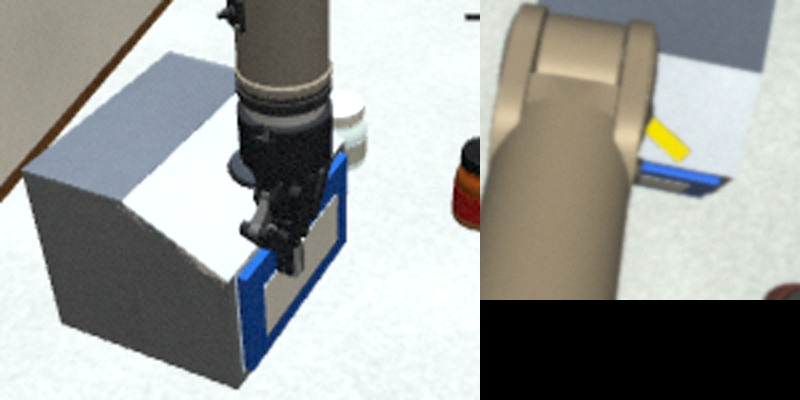

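The flap is almost upright (side view, near edge at about (240,280)), with the tongue untouched. I'll keep pressing until the force climbs.

Emit:
{"op": "carry_out", "data": {"targets": "255 4 -0.8 0 0;255 4 -0.8 0 0;255 0 0 0 0"}}

```text
clock: 4.0
eef_pos: [0.5867, 0.016, 0.097]
tool_rot: [-0.01, 0.098, 0.995, 0.001]
force: [-21.9, 3.1, 16.9]
opening: -0.0002
```

Emit:
{"op": "carry_out", "data": {"targets": "255 -20 4 0 0;255 -25 5 20 0;255 0 0 45 0;255 -4 -20 0 0;255 -5 -25 0 0;255 -5 -25 0 0;255 -4 -18 0 0;255 0 0 0 0;255 0 0 0 0"}}

```text
clock: 4.9
eef_pos: [0.5334, -0.0645, 0.1625]
tool_rot: [0.001, 0.099, 0.995, 0.0]
force: [0.3, 0.3, -0.1]
opening: 0.0002
```

```bash
cat >> h.py <<'E'
P=(.695,-.0504,-.1969)
def loc(w):
    c,s=np.cos(P[2]),np.sin(P[2]);d=np.array(w[:2])-P[:2];return np.array([c*d[0]+s*d[1],-s*d[0]+c*d[1],w[2]])
def wor(q):
    c,s=np.cos(P[2]),np.sin(P[2]);return np.array([P[0]+c*q[0]-s*q[1],P[1]+s*q[0]+c*q[1],q[2]])
def st(target=None):
    s=r.state();print('t',round(s['clock'],2),'loc',(loc(s['eef_pos'])*1e3).round(1),'F',s['force'].round(1),'M',s['wrist_torque'].round(2),'op',round(s['opening']*1e3,1),'q',s['joint_positions'].round(2),'jaw yaw',round(float(yaw(s)),4))
    if target is not None: print('shift mm',((wor(target)-s['eef_pos'])*1e3).round(1))
def yaw(s):
    w,x,y,z=s['tool_rot'];from scipy.spatial.transform import Rotation as R
    a=R.from_quat([x,y,z,w]).as_matrix()[:,1];return np.arctan2(a[1],a[0])
E
python3 - <<'E'
from h import *
st((-.117,-.045,.139))
a=cap('top','t2.png');b=cap('side','s2.png')
# flap angle check: blue pixels
A=cv2.resize(a[90:230,215:365],(420,392),interpolation=cv2.INTER_CUBIC);B=cv2.resize(b[120:260,140:280],(380,380),interpolation=cv2.INTER_CUBIC)
o=np.zeros((392,800,3),np.uint8);o[:,:420]=A;o[:380,420:]=B
cv2.imwrite('pics/c3.png',np.clip(o[:,:,::-1]*1.5,0,255).astype(np.uint8))
for ph in(0,.03,.06): print(ph,[proj('side',wor((-.105-.115*np.sin(ph)-.005,.102,.015+.115*np.cos(ph))))-[140,120]])
E
```

```text
t 4.9 loc [-155.7  -45.4  162.5] F [ 0.3  0.3 -0.1] M [ 0.03 -0.03  0.04] op 0.2 q [-0.32  0.36  0.54  1.67 -0.2   1.16  1.64] jaw yaw 1.3723
shift mm [ 38.1  -7.1 -23.5]
0 [array([82.68058443, 95.51219564])]
0.03 [array([84.04500609, 95.97652291])]
0.06 [array([85.41439737, 96.47597176])]
```

View pics/c3.png

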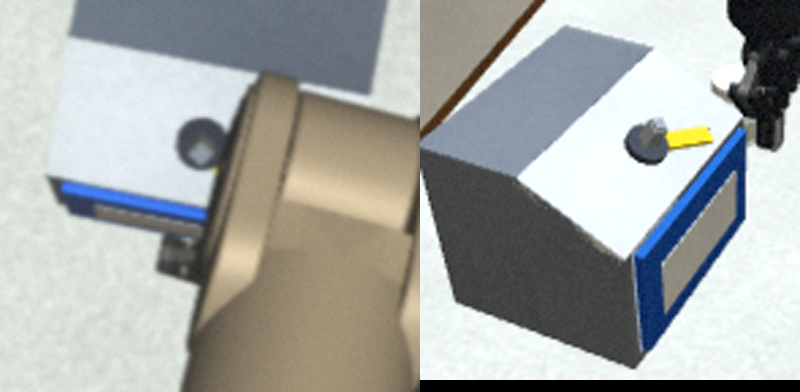

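Flap shut: its top edge meets the eave in both views. A vertical tool can only fit the key at a latch angle of 0 or 90°, because a grasped key can pivot only about the jaw axis. So I'll first nudge the tongue back from 0.60 to 0 rad.

Emit:
{"op": "carry_out", "data": {"targets": "255 0 0 -23.5 0;255 20 -4 0 0;255 18 -3.4 0 0;255 8.7 -1.7 3.9 0;255 8.7 -1.7 3.9 0;255 0 0 0 0"}}

```text
clock: 5.6
eef_pos: [0.5893, -0.0738, 0.1467]
tool_rot: [0.001, 0.097, 0.995, 0.0]
force: [-0.2, 0.2, 0.4]
opening: 0.0001
```

```bash
python3 - <<'E'
from h import *
st((-.0725,-.045,.1584))
b=cap('side')[140:220,200:290]
cv2.imwrite('pics/c4.png',np.clip(cv2.resize(b,(720,600),interpolation=cv2.INTER_CUBIC)[:,:,::-1]*1.3,0,255).astype(np.uint8))
E
```

```text
t 5.6 loc [-99.1 -43.7 146.7] F [-0.2  0.2  0.4] M [-0.   -0.08  0.04] op 0.1 q [-0.26  0.49  0.52  1.53 -0.25  1.19  1.68] jaw yaw 1.3759
shift mm [25.8 -6.5 11.7]
```

View pics/c4.png

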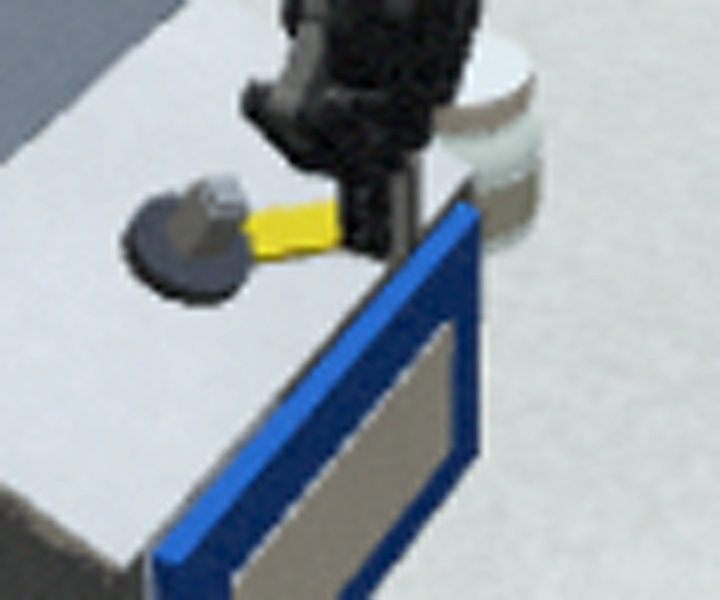

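The fingertip is against the front side of the tongue (about (345,225) in the crop). I'll continue up the slope.

Emit:
{"op": "carry_out", "data": {"targets": "255 8.6 -2 3.9 0;255 8.6 -2 3.9 0;255 8.6 -2 3.9 0;255 0 0 0 0"}}

```text
clock: 6.05
eef_pos: [0.6115, -0.0836, 0.159]
tool_rot: [-0.002, 0.099, 0.995, -0.002]
force: [-5.9, -2.3, 6.6]
opening: -0.0
```

```bash
cat > tg.py <<'E'
from h import *
P_=P
up=np.array([np.cos(np.radians(28)),0,np.sin(np.radians(28))]);n=np.array([-np.sin(np.radians(28)),0,np.cos(np.radians(28))])
def onpanel(cn,uv,h):
    c,d=ray(cn,uv);e=loc(c+d);c=loc(c);d=e-c;o=np.array([-.1,0,.135])+n*h;q=c+d*((o-c)@n)/(d@n)-o;return q@up,q[1]
def tongue(cn,im):
    m=cv2.inRange(cv2.cvtColor(im,cv2.COLOR_RGB2HSV),(22,130,100),(34,255,255));k,l,s,c=cv2.connectedComponentsWithStats(m)
    # yellow blob nearest latch
    u0=proj(cn,wor((-.06,0,.16)));b=[i for i in range(1,k) if s[i,4]>25 and np.hypot(*(c[i]-u0))<40]
    if not b:return None
    pts=np.concatenate([np.argwhere(l==i) for i in b])[:,::-1]
    q=np.array([onpanel(cn,p,.006) for p in pts]);m_=q.mean(0);w,v=np.linalg.eigh(np.cov(q.T));a=v[:,1]
    if a[1]>0 and abs(a[1])>.1 or (abs(a[1])<=.1 and a[0]>0):a=-a
    return 'n',len(pts),'mean',m_.round(4),'axis angle',round(float(np.arctan2(-a[0],-a[1])),3),'from axis',round(float(np.arctan2(.052-m_[0],-m_[1])),3)
if __name__=='__main__':
    for cn in('top','side'): print(cn,tongue(cn,cap(cn)))
    st()
E
python3 - <<'E'
from tg import *
for cn,f in(('top','pics/t0.png'),('side','pics/s0.png')): print(tongue(cn,cv2.imread(f)[:,:,::-1]))
E
python3 tg.py
```

```text
('n', 174, 'mean', array([ 0.0272, -0.0368]), 'axis angle', 0.557, 'from axis', 0.592)
('n', 92, 'mean', array([ 0.0278, -0.0383]), 'axis angle', 0.521, 'from axis', 0.562)
top None
side ('n', 39, 'mean', array([ 0.0443, -0.0362]), 'axis angle', -0.257, 'from axis', 0.21)
t 6.15 loc [-75.4 -48.9 159. ] F [-5.1 -3.   5.8] M [-0.63  1.16  0.01] op 0.1 q [-0.23  0.53  0.52  1.44 -0.26  1.25  1.68] jaw yaw 1.3717
```

Emit:
{"op": "carry_out", "data": {"targets": "255 3 -0.6 2.6 0;255 2 -0.4 1 0;255 0 0 0 0;255 -5 1 0 0;255 -15 3 10 0;255 -30 6 35 0;255 -30 40 30 0;255 -20 45 20 0;255 -10 45 0 0"}}

```text
clock: 7.05
eef_pos: [0.5151, 0.0507, 0.2549]
tool_rot: [0.004, 0.099, 0.995, 0.002]
force: [1.7, 0.9, -0.4]
opening: 0.0001
```

```bash
python3 tg.py
```

```text
top ('n', 186, 'mean', array([ 0.0455, -0.0428]), 'axis angle', 0.132, 'from axis', 0.15)
side ('n', 76, 'mean', array([ 0.0449, -0.0487]), 'axis angle', 0.004, 'from axis', 0.144)
t 7.15 loc [-200.1   73.2  251.8] F [ 0.6  1.1 -0.1] M [ 0.   -0.03 -0.03] op 0.2 q [-0.54  0.24  0.49  1.58 -0.13  1.35  1.36] jaw yaw 1.3893
```

```bash
python3 - <<'E'
from h import *
st((-.110,-.048,.160))
E
```

```text
t 7.15 loc [-200.1   73.2  251.8] F [ 0.6  1.1 -0.1] M [ 0.   -0.03 -0.03] op 0.2 q [-0.54  0.24  0.49  1.58 -0.13  1.35  1.36] jaw yaw 1.3893
shift mm [  64.6 -136.5  -91.8]
```

Emit:
{"op": "carry_out", "data": {"targets": "255 0 -45 -20 -0.007;255 10 -46 -20 -0.008;255 19 -46 -20 0;255 36 0 -32 0;255 0 0 0 0;255 12 -2.4 -7 0;255 12.5 -2.5 0 0;255 10 -2 5.3 0;255 8 -1.6 4.5 0;255 6 -1.2 3.2 0;255 0 0 0 0"}}

```text
clock: 8.25
eef_pos: [0.6269, -0.0919, 0.1681]
tool_rot: [0.001, 0.105, 0.994, 0.001]
force: [-2.3, 1.4, 2.5]
opening: 0.0001
```

```bash
python3 tg.py
```

```text
top None
side ('n', 43, 'mean', array([ 0.0496, -0.0436]), 'axis angle', -0.058, 'from axis', 0.054)
t 8.35 loc [-58.7 -54.1 168.1] F [-1.7  1.9  3.5] M [0.42 0.25 0.04] op 0.1 q [-0.22  0.56  0.54  1.38 -0.29  1.28  1.69] jaw yaw 1.3597
```

Emit:
{"op": "carry_out", "data": {"targets": "255 3 -0.6 1 0;255 0 0 0 0;255 -6 1.2 0 0;255 -15 3 10 0;255 -20 10 40 -0.15;255 -20 35 40 -0.15;255 -15 45 0 -0.15;255 -15 45 0 -0.15;255 -10 45 0 -0.15;255 -10 45 0 -0.15;255 -10 45 0 -0.15;255 -8 45 0 -0.15;255 0 20 0 -0.15;0 0 0 0 -0.15;0 0 0 0 -0.15;0 0 0 0 -0.1"}}

```text
clock: 9.95
eef_pos: [0.5077, 0.2263, 0.2534]
tool_rot: [0.001, 0.819, 0.574, 0.001]
force: [0.4, 0.2, -0.3]
opening: 0.0432
```

```bash
python3 tg.py; python3 - <<'E'
from h import *
s=r.state();print(s['eef_pos'],yaw(s))
E
```

```text
top ('n', 187, 'mean', array([ 0.0503, -0.0432]), 'axis angle', 0.008, 'from axis', 0.038)
side None
t 10.05 loc [-237.9  234.5  253.4] F [-0.8  0.3  0.7] M [-0.04  0.04  0.  ] op 58.2 q [-1.02  0.38  0.8   1.48 -0.27  1.4  -0.55] jaw yaw -0.3428
[0.50760523 0.22609518 0.25341718] -0.34281962921667974
```

Emit:
{"op": "carry_out", "data": {"targets": "0 -28 26 -20 -0.045;0 -27.6 25.8 -40 0;0 0 0 -45 0;0 0 0 -45 0;0 0 0 -40 0;0 0 0 -25 0;0 0 0 -12.4 0;0 0 0 0 0"}}

```text
clock: 10.85
eef_pos: [0.4532, 0.2751, 0.0285]
tool_rot: [0.0, 0.83, 0.558, -0.001]
force: [0.3, 0.2, 0.3]
opening: 0.0852
```

```bash
python3 - <<'E'
from h import *
s=r.state();print(s['eef_pos'],yaw(s),s['force'])
b=cap('side')[270:384,210:350]
cv2.imwrite('pics/c5.png',np.clip(cv2.resize(b,None,fx=4,fy=4,interpolation=cv2.INTER_CUBIC)[:,:,::-1]*1.4,0,255).astype(np.uint8))
E
```

```text
[0.45319893 0.27512133 0.02852491] -0.38677556281676806 [0.27325959 0.22739166 0.2953853 ]
```

View pics/c5.png

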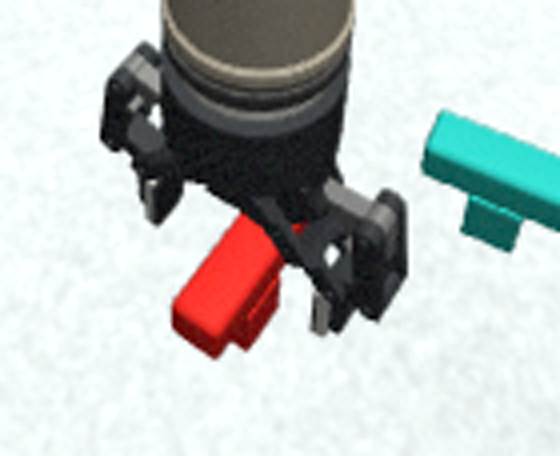

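The jaws straddle the bar of the large red key, with nothing else near. I'll centre, lower slightly and close.

Emit:
{"op": "carry_out", "data": {"targets": "0 -1.2 2.5 -6 0;255 0 0 0 0;255 0 0 0 0;255 0 0 0 0;255 0 0 0 0;255 0 0 0 0;255 0 0 0 0", "squeeze": 25}}

```text
clock: 11.6
eef_pos: [0.4532, 0.2786, 0.0243]
tool_rot: [-0.0, 0.83, 0.558, 0.0]
force: [-0.3, -0.0, 3.0]
opening: 0.0264
```

Emit:
{"op": "carry_out", "data": {"targets": "255 0 0 20 0;255 0 0 40 0;255 0 0 45 0;255 0 0 45 0;255 0 0 45 0;255 0 0 30 0;255 0 0 0 0"}}

```text
clock: 12.3
eef_pos: [0.4555, 0.2791, 0.2532]
tool_rot: [-0.0, 0.83, 0.558, 0.005]
force: [1.4, 0.1, -1.4]
opening: 0.0266
```

```bash
python3 - <<'E'
from h import *
s=r.state();print(s['eef_pos'],yaw(s),s['force'],s['opening'])
# where key centre (bar centre) would go: touching wall local y=.115+.0135
st((.045,.165,.245))
E
```

```text
[0.45549612 0.27913389 0.25324097] -0.38775353918389227 [ 1.41444692  0.09749886 -1.35555231] 0.02662857746039906
t 12.3 loc [-299.3  276.3  253.2] F [ 1.4  0.1 -1.4] M [-0.04 -0.   -0.01] op 26.6 q [-1.19  0.32  0.81  1.55 -0.24  1.37 -0.75] jaw yaw -0.3878
shift mm [ 315.9 -176.5   -8.2]
```

Emit:
{"op": "carry_out", "data": {"targets": "255 20 -12 0 0.02;255 30 -18 0 0.03;255 34 -21 0 0.03;255 34 -21 0 0.03;255 34 -21 0 0.03;255 34 -21 0 0.03;255 34 -21 0 0.02;255 34 -21 0 0;255 34 -21 0 0;255 0 0 0 0;255 0 0 -20 0;255 0 0 -25 0;255 0 0 -6 0;255 0 0 0 0"}}

```text
clock: 13.7
eef_pos: [0.7391, 0.1019, 0.1947]
tool_rot: [-0.002, 0.774, 0.634, -0.002]
force: [-1.1, 0.5, -2.0]
opening: 0.0266
```

```bash
python3 - <<'E'
from h import *
st((.02,.133,.2015))
E
```

```text
t 13.7 loc [ 13.5 158.  194.7] F [-1.1  0.5 -2. ] M [-0.01 -0.03 -0.05] op 26.6 q [-0.44  0.84  0.7   0.88 -0.5   1.56 -0.12] jaw yaw -0.1979
shift mm [  1.5 -25.8   6.8]
```

Emit:
{"op": "carry_out", "data": {"targets": "255 0 0 7 0;255 -2 -12 0 0;255 -2 -10 0 0;255 0 0 0 0;255 0 0 0 0"}}

```text
clock: 14.2
eef_pos: [0.7368, 0.0782, 0.2054]
tool_rot: [0.0, 0.774, 0.633, 0.0]
force: [-0.6, 1.0, -1.6]
opening: 0.0267
```

Emit:
{"op": "carry_out", "data": {"targets": "255 -0.6 -3 0 0;255 0 0 0 0;255 0 0 0 0"}}

```text
clock: 14.5
eef_pos: [0.7361, 0.0767, 0.2046]
tool_rot: [-0.0, 0.773, 0.634, -0.0]
force: [-0.3, -0.2, -2.5]
opening: 0.027
```

```bash
python3 - <<'E'
from h import *
st((.013,.130,.2015))
E
```

```text
t 14.5 loc [ 15.5 132.7 204.6] F [-0.3 -0.2 -2.5] M [-0.04 -0.03  0.01] op 27.0 q [-0.42  0.82  0.71  0.9  -0.49  1.56 -0.08] jaw yaw -0.1972
shift mm [-3.  -2.2 -3.1]
```

Emit:
{"op": "carry_out", "data": {"targets": "255 -0.4 -2 -3 0;255 0 0 0 0;255 0 0 0 0"}}

```text
clock: 14.8
eef_pos: [0.7356, 0.0744, 0.2014]
tool_rot: [-0.0, 0.773, 0.634, -0.0]
force: [0.3, 0.0, -1.4]
opening: 0.0265
```

Emit:
{"op": "carry_out", "data": {"targets": "255 -0.6 -3 0 0;255 0 0 0 0;255 0 0 0 0"}}

```text
clock: 15.1
eef_pos: [0.7351, 0.0717, 0.2017]
tool_rot: [-0.0, 0.773, 0.634, 0.0]
force: [0.1, 0.6, -2.3]
opening: 0.0266
```

Emit:
{"op": "carry_out", "data": {"targets": "255 -0.6 -3 0 0;255 0 0 0 0;255 0 0 0 0"}}

```text
clock: 15.4
eef_pos: [0.7351, 0.0715, 0.2018]
tool_rot: [-0.001, 0.772, 0.635, 0.002]
force: [1.6, 4.6, -2.2]
opening: 0.0265
```

Emit:
{"op": "carry_out", "data": {"targets": "255 -0.6 -3 0 0;255 -0.6 -3 0 0;255 -0.6 -3 0 0;255 -0.4 -2 0 0;255 0 0 0 0;255 0 0 0 0"}}

```text
clock: 16.0
eef_pos: [0.7334, 0.0635, 0.2032]
tool_rot: [-0.002, 0.772, 0.636, 0.004]
force: [1.6, 7.9, 1.2]
opening: 0.027
```

```bash
python3 - <<'E'
from h import *
st((.0145,.111,.2018))
E
```

```text
t 16.0 loc [ 15.4 119.2 203.2] F [1.6 7.9 1.2] M [ 1.92 -0.28 -0.04] op 27.0 q [-0.41  0.8   0.71  0.93 -0.5   1.54 -0.05] jaw yaw -0.1916
shift mm [-2.5 -7.9 -1.4]
```

Emit:
{"op": "carry_out", "data": {"targets": "255 -0.6 -3 0 0;255 -0.6 -3 0 0;255 -0.4 -2 -1 0;255 0 0 0 0;255 0 0 0 0"}}

```text
clock: 16.5
eef_pos: [0.7319, 0.0553, 0.2031]
tool_rot: [-0.002, 0.772, 0.636, 0.004]
force: [0.3, 8.0, 2.6]
opening: 0.0268
```

```bash
python3 - <<'E'
from h import *
st((.0145,.111,.2018))
b=cap('side')
u=proj('side',wor((.015,.12,.2))).astype(int);print(u)
c=b[u[1]-60:u[1]+40,u[0]-70:u[0]+60]
cv2.imwrite('pics/c6.png',np.clip(cv2.resize(c,None,fx=5,fy=5,interpolation=cv2.INTER_CUBIC)[:,:,::-1]*1.4,0,255).astype(np.uint8))
E
```

```text
t 16.5 loc [ 15.5 110.9 203.1] F [0.3 8.  2.6] M [ 1.91 -0.12  0.  ] op 26.8 q [-0.4   0.8   0.71  0.94 -0.49  1.54 -0.04] jaw yaw -0.1916
shift mm [-0.9  0.3 -1.3]
[166 180]
```

View pics/c6.png

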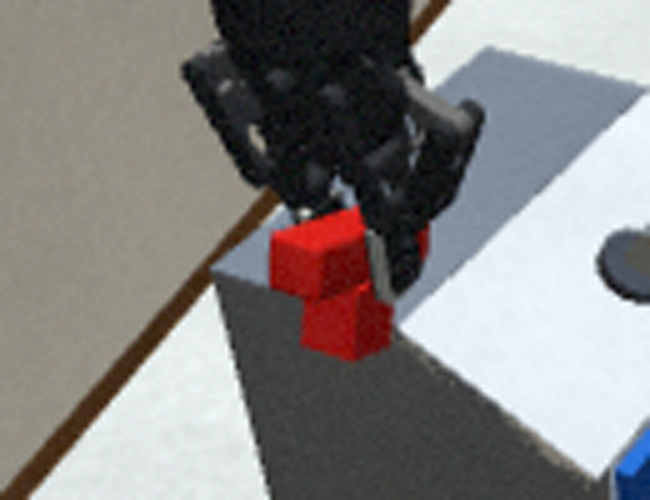

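The key has tilted about 27° in the jaws, with its foot pressed out by the wall. Finish the tilt, lift away, spin −90° and carry it above the shaft.

Emit:
{"op": "carry_out", "data": {"targets": "255 -0.2 -1.2 0 0;255 0 0 0 0;255 2 16 4 0;255 0 0 30 0;255 0 0 20 0;255 -12 -8.8 0 -0.143;255 -12 -8.8 0 -0.143;255 -12 -8.8 0 -0.143;255 -12 -8.8 0 -0.143;255 -12 -8.8 0 -0.143;255 -12 -8.8 0 -0.143;255 -12 -8.8 0 -0.143;255 -12 -8.8 0 -0.143;255 -12 -8.8 0 -0.143;255 -12 -8.8 0 -0.143;255 -12 -8.8 0 -0.143;255 0 0 0 0;255 0 0 0 0"}}

```text
clock: 18.35
eef_pos: [0.6007, -0.033, 0.2551]
tool_rot: [0.0, 0.995, -0.099, 0.0]
force: [0.1, 0.2, -1.4]
opening: 0.0264
```

```bash
python3 - <<'E'
from h import *
st((-.096,.0005,.2164));print('target yaw',-.1969-1.5708)
b=cap('side','s7.png')
c=b[90:200,170:290]
cv2.imwrite('pics/c7.png',np.clip(cv2.resize(c,None,fx=5,fy=5,interpolation=cv2.INTER_CUBIC)[:,:,::-1]*1.4,0,255).astype(np.uint8))
E
```

```text
t 18.35 loc [-95.8  -1.3 255.1] F [ 0.1  0.2 -1.4] M [ 0.02 -0.04 -0.03] op 26.4 q [-0.64  0.6   1.14  1.34 -0.54  1.52 -1.32] jaw yaw -1.7686
shift mm [  0.2   1.8 -38.7]
target yaw -1.7677
```

View pics/c7.png

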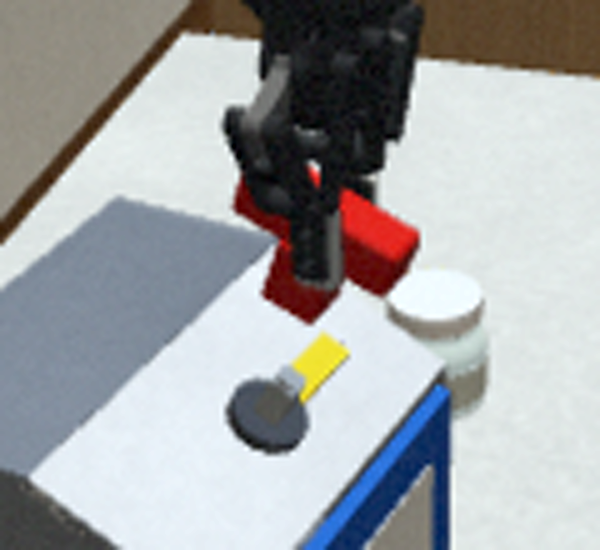

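The key is tilted the right way, foot corners at (263,293), (312,324) and (338,290) in the crop, with the collar and shaft below it. I'll fit its in-hand pose from these corners.

```bash
python3 - <<'E'
from h import *
from scipy.optimize import least_squares
S=lambda u,v:np.array((170+u/5-.4,90+v/5-.4))
tcp=loc(r.state()['eef_pos'])
def K(p,q): # key frame x along bar; foot->+x side; q relative to bar centre, key leaning to -x by phi
    dx,dz,ph=p; n=np.array([-np.sin(ph),0,np.cos(ph)]);u=np.array([np.cos(ph),0,np.sin(ph)])
    return wor(tcp+np.array([dx,0,dz])+u*q[0]+np.array([0,q[1],0])+n*q[2])
a=.0135
obs=[((263,293),(a,a,-.045)),((312,324),(-a,a,-.045)),((338,290),(-a,-a,-.045)),((418,243),(-.04,-a,.013)),((383,297),(-.04,a,-.013)),((234,204),(.04,a,-.013))]
p0=(0,.0207,np.radians(28))
f=lambda p:np.concatenate([proj('side',K(p,q))-S(*m) for m,q in obs])
print('pred',[((proj('side',K(p0,q))-[169.6,89.6])*5).round(0).tolist() for m,q in obs])
s=least_squares(f,p0,x_scale=[.01,.01,.1]);print(s.x[:2]*1e3,np.degrees(s.x[2]),s.fun.reshape(-1,2).round(1).tolist())
ph=s.x[2];bore=tcp+[s.x[0],0,s.x[1]]-.045*np.array([-np.sin(ph),0,np.cos(ph)])
print('bore loc',bore*1e3)
nn=np.array([-np.sin(np.radians(28)),0,np.cos(np.radians(28))]);seat=np.array([-.0585,.0005,.1665])
print('seat/tip pred px crop',[((proj('side',wor(q))-[169.6,89.6])*5).round(0) for q in(seat,seat+nn*.027)])
print('shift to 33mm above seat',(wor(seat+nn*.033)-wor(bore))*1e3,'then home', (wor(seat)-wor(seat+nn*.033))*1e3)
E
```

```text
pred [[255.0, 292.0], [303.0, 329.0], [331.0, 300.0], [431.0, 250.0], [380.0, 319.0], [232.0, 208.0]]
[ 1.21630263 25.13512352] 22.567157369280316 [[-0.8, -0.4], [-0.5, -0.1], [-0.2, 0.8], [2.4, -2.0], [-0.1, 1.6], [-1.0, 0.4]]
bore loc [-77.15649989  -0.51646073 238.49657409]
seat/tip pred px crop [array([270., 413.]), array([291., 379.])]
shift to 33mm above seat [  3.30165428   0.37785861 -42.85930353] then home [ 15.19321031  -3.03081253 -29.13727056]
```

Emit:
{"op": "carry_out", "data": {"targets": "255 3 0.4 -20 0;255 0.3 0 -22.9 0;255 0 0 0 0;255 2.6 -0.5 -5 0;255 0 0 0 0;255 0 0 0 0", "squeeze": 20}}

```text
clock: 19.0
eef_pos: [0.6068, -0.0329, 0.2076]
tool_rot: [0.0, 0.995, -0.099, 0.0]
force: [0.5, -0.1, -2.5]
opening: 0.0269
```

Emit:
{"op": "carry_out", "data": {"targets": "255 1.5 -0.3 -2.9 0;255 1.5 -0.3 -2.9 0;255 0 0 0 0;255 0 0 0 0"}}

```text
clock: 19.4
eef_pos: [0.6096, -0.0334, 0.2011]
tool_rot: [-0.0, 0.995, -0.1, 0.0]
force: [0.0, -0.2, -1.4]
opening: 0.0268
```

```bash
python3 - <<'E'
from h import *
st()
a=cap('top');b=cap('side','s8.png')
c=np.hstack([cv2.resize(b[110:200,180:270],(400,400),interpolation=cv2.INTER_CUBIC),cv2.resize(a[100:190,240:330],(400,400),interpolation=cv2.INTER_CUBIC)])
cv2.imwrite('pics/c8.png',np.clip(c[:,:,::-1]*1.4,0,255).astype(np.uint8))
E
```

```text
t 19.4 loc [-87.1  -0.  201.1] F [ 0.  -0.2 -1.4] M [-0.01 -0.1   0.02] op 26.8 q [-0.63  0.65  1.11  1.41 -0.58  1.43 -1.3 ] jaw yaw -1.7707
```

View pics/c8.png

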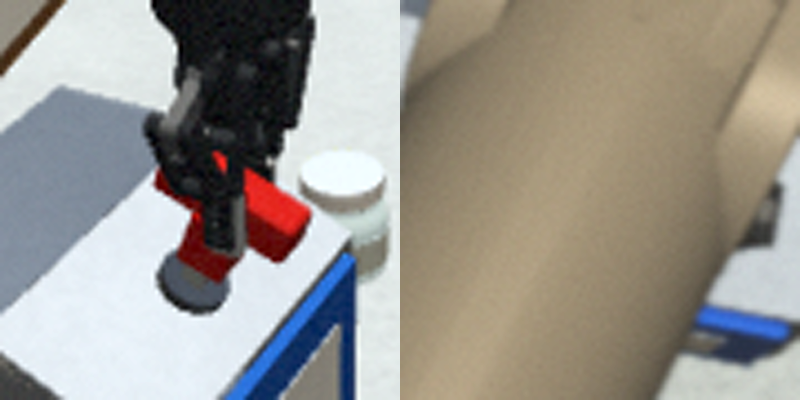

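The foot is over the shaft and about 6 mm engaged with no force. Continue along the axis.

Emit:
{"op": "carry_out", "data": {"targets": "255 1.5 -0.3 -4.4 0;255 1.5 -0.3 -4.4 0;255 0 0 0 0;255 0 0 0 0"}}

```text
clock: 19.9
eef_pos: [0.6136, -0.0342, 0.1924]
tool_rot: [0.0, 0.995, -0.1, 0.001]
force: [3.3, -1.4, -1.4]
opening: 0.0266
```

Emit:
{"op": "carry_out", "data": {"targets": "255 1.5 -0.3 -4.4 0;255 0 0 0 0;255 0 0 0 0"}}

```text
clock: 20.2
eef_pos: [0.6147, -0.0344, 0.1898]
tool_rot: [-0.0, 0.995, -0.1, 0.001]
force: [0.9, -0.2, 6.0]
opening: 0.0271
```

Emit:
{"op": "carry_out", "data": {"targets": "255 2 -0.4 -4 0;255 0 0 0 0;255 0 0 0 0"}}

```text
clock: 20.5
eef_pos: [0.6156, -0.0346, 0.1876]
tool_rot: [-0.001, 0.995, -0.1, 0.0]
force: [-5.1, 2.4, 15.4]
opening: 0.0267
```

Emit:
{"op": "carry_out", "data": {"targets": "255 2 -0.4 -4 0;255 0 0 0 0;255 0 0 0 0"}}

```text
clock: 20.8
eef_pos: [0.616, -0.0348, 0.1844]
tool_rot: [-0.002, 0.995, -0.1, -0.001]
force: [-10.4, 2.8, 21.5]
opening: 0.027
```

Emit:
{"op": "carry_out", "data": {"targets": "255 0 0 -4 0;255 0 0 0 0;255 0 0 0 0"}}

```text
clock: 21.1
eef_pos: [0.615, -0.0346, 0.1814]
tool_rot: [-0.002, 0.995, -0.1, -0.002]
force: [-14.4, 4.6, 26.6]
opening: 0.0265
```

```bash
cat > kf.py <<'E'
from tg import *
# red blob in side: foot/lowest extents & predicted home corners
a=.0135;seat=np.array([-.0585,.0005,.1665])
def corners(s,th):
    ex=np.cos(th)*up+np.sin(th)*np.array([0,1,0]);ey=np.cross(n,ex)
    return {k:wor(seat+n*(s+q[2])+ex*q[0]+ey*q[1]) for k,q in dict(tfL=(-.04,a,.058),tfR=(-.04,-a,.058),trL=(.04,a,.058),trR=(.04,-a,.058)).items()}
if __name__=='__main__':
    for cn in('side','top'):
        im=cap(cn,cn+'_k.png');h=cv2.cvtColor(im,cv2.COLOR_RGB2HSV);m=cv2.inRange(h,(0,150,60),(8,255,255))|cv2.inRange(h,(172,150,60),(180,255,255))
        k,l,s,c=cv2.connectedComponentsWithStats(m);u0=proj(cn,wor((-.08,0,.2)))
        for i in range(1,k):
            if s[i,4]>15 and np.hypot(*(c[i]-u0))<35: print(cn,'blob',s[i].tolist(),c[i].round(1))
        for S in(0,.004,.008): print(cn,S,{k:proj(cn,p).round(1).tolist() for k,p in corners(S,0).items()})
    st()
E
python3 kf.py
```

```text
side blob [233, 154, 15, 22, 196] [238.7 164.7]
side blob [218, 162, 11, 16, 71] [222.3 171. ]
side 0 {'tfL': [244.2, 170.6], 'tfR': [249.4, 164.5], 'trL': [215.8, 149.3], 'trR': [221.7, 143.6]}
side 0.004 {'tfL': [244.9, 169.5], 'tfR': [250.1, 163.4], 'trL': [216.5, 148.1], 'trR': [222.3, 142.5]}
side 0.008 {'tfL': [245.6, 168.4], 'tfR': [250.8, 162.3], 'trL': [217.1, 147.0], 'trR': [222.9, 141.3]}
top 0 {'tfL': [275.5, 165.9], 'tfR': [288.6, 168.6], 'trL': [283.4, 127.5], 'trR': [297.1, 130.2]}
top 0.004 {'tfL': [275.4, 166.6], 'tfR': [288.6, 169.2], 'trL': [283.3, 128.0], 'trR': [297.1, 130.7]}
top 0.008 {'tfL': [275.3, 167.2], 'tfR': [288.6, 169.8], 'trL': [283.2, 128.4], 'trR': [297.1, 131.2]}
t 21.2 loc [-8.150e+01 -1.000e-01  1.814e+02] F [-15.2   4.7  26.1] M [ 0.86  2.54 -0.03] op 26.6 q [-0.61  0.68  1.09  1.42 -0.61  1.4  -1.28] jaw yaw -1.7706
```

Emit:
{"op": "carry_out", "data": {"targets": "255 -1 0 6 0;0 0 0 0 0;0 0 0 0 0;0 0 0 0 0;0 0 0 0 0;0 0 0 0 0;0 0 0 0 0;0 0 0 20 0;0 0 0 40 0;0 0 0 30 0;255 0 0 0 0;255 -40 0 0 0"}}

```text
clock: 22.4
eef_pos: [0.5802, -0.0351, 0.2714]
tool_rot: [0.002, 0.995, -0.098, 0.002]
force: [-0.5, -0.2, 1.0]
opening: 0.059
```

```bash
python3 kf.py; python3 - <<'E'
from h import *
a=cv2.imread('pics/top_k.png');b=cv2.imread('pics/side_k.png')
c=np.hstack([cv2.resize(b[120:200,190:270],(400,400),interpolation=cv2.INTER_CUBIC),cv2.resize(a[100:190,240:330],(400,400),interpolation=cv2.INTER_CUBIC)])
cv2.imwrite('pics/c9.png',np.clip(c*1.4,0,255).astype(np.uint8))
E
```

```text
side blob [215, 146, 33, 32, 581] [229.6 162.4]
side 0 {'tfL': [244.2, 170.6], 'tfR': [249.4, 164.5], 'trL': [215.8, 149.3], 'trR': [221.7, 143.6]}
side 0.004 {'tfL': [244.9, 169.5], 'tfR': [250.1, 163.4], 'trL': [216.5, 148.1], 'trR': [222.3, 142.5]}
side 0.008 {'tfL': [245.6, 168.4], 'tfR': [250.8, 162.3], 'trL': [217.1, 147.0], 'trR': [222.9, 141.3]}
top 0 {'tfL': [275.5, 165.9], 'tfR': [288.6, 168.6], 'trL': [283.4, 127.5], 'trR': [297.1, 130.2]}
top 0.004 {'tfL': [275.4, 166.6], 'tfR': [288.6, 169.2], 'trL': [283.3, 128.0], 'trR': [297.1, 130.7]}
top 0.008 {'tfL': [275.3, 167.2], 'tfR': [288.6, 169.8], 'trL': [283.2, 128.4], 'trR': [297.1, 131.2]}
t 22.5 loc [-124.2  -10.2  269.5] F [ 0.2 -1.3  0.2] M [-0.07 -0.03 -0.01] op 43.8 q [-0.69  0.55  1.17  1.4  -0.5   1.53 -1.33] jaw yaw -1.7758
```

View pics/c9.png

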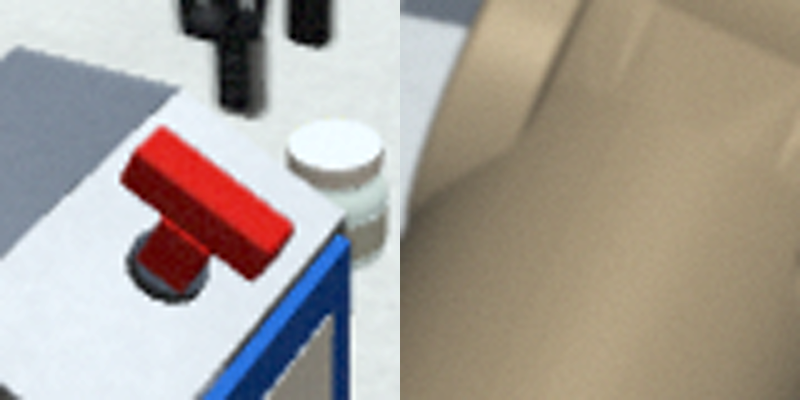

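The key sits upright on the collar, foot on the collar's face, with bar corners within ~1.5 px of the predicted home pose. I'll press on top once to be sure.

Emit:
{"op": "carry_out", "data": {"targets": "255 0 0 0 0;255 40 0 0 0;255 0 2 -20 0;255 0 0 -15 0;255 0 0 0 0"}}

```text
clock: 23.0
eef_pos: [0.617, -0.032, 0.2342]
tool_rot: [0.0, 0.995, -0.099, -0.002]
force: [-0.2, 0.6, 0.1]
opening: -0.0003
```

```bash
python3 - <<'E'
from h import *
st((-.084,0.0005,.224))
E
```

```text
t 23.0 loc [-80.1   2.7 234.2] F [-0.2  0.6  0.1] M [-0.    0.02 -0.04] op -0.3 q [-0.61  0.65  1.11  1.33 -0.57  1.51 -1.32] jaw yaw -1.7695
shift mm [ -4.2  -1.4 -10.2]
```

Emit:
{"op": "carry_out", "data": {"targets": "255 -4 -1.4 -8 0;255 0 0 -5 0;255 0 0 -4 0;255 0 0 0 0"}}

```text
clock: 23.4
eef_pos: [0.6132, -0.0348, 0.2218]
tool_rot: [-0.0, 0.995, -0.1, 0.001]
force: [-2.6, 0.0, 6.5]
opening: 0.0001
```

Emit:
{"op": "carry_out", "data": {"targets": "255 0 0 -5 0;255 0 0 0 0"}}

```text
clock: 23.6
eef_pos: [0.6134, -0.035, 0.2212]
tool_rot: [-0.001, 0.995, -0.1, 0.002]
force: [-8.1, 2.1, 21.3]
opening: 0.0001
```

Hard stop at z = 0.2212 as predicted, so the key is home. Now move the shut fingers beside the front bar end on its −y side.

Emit:
{"op": "carry_out", "data": {"targets": "255 0 0 10 0;255 -20 -20 20 0;255 -10 -20 0 0;255 0 0 0 0;255 0 0 0 0"}}

```text
clock: 24.1
eef_pos: [0.5831, -0.0744, 0.2452]
tool_rot: [-0.001, 0.995, -0.1, 0.0]
force: [0.0, 0.7, 0.6]
opening: 0.0003
```

```bash
python3 - <<'E'
from h import *
st((-.1061,-.038,.176))
W=[(-.1061,-.038),(-.1061,-.028),(-.1145,-.0163),(-.1171,.0005),(-.1116,.0181),(-.103,.0275),(-.0995,.030)]
for a,b in zip(W,W[1:]): print(((wor((*b,0))-wor((*a,0)))*1e3).round(1))
E
python3 tg.py
```

```text
t 24.1 loc [-105.   -45.5  245.2] F [0.  0.7 0.6] M [-0.   -0.01  0.03] op 0.3 q [-0.6   0.58  1.15  1.41 -0.53  1.48 -1.25] jaw yaw -1.7716
shift mm [  0.4   7.5 -69.2]
[2.  9.8 0. ]
[-5.9 13.1  0. ]
[ 0.7 17.   0. ]
[ 8.8 16.2  0. ]
[10.3  7.5  0. ]
[3.9 1.8 0. ]
top None
side None
t 24.2 loc [-104.9  -43.8  244.4] F [ 0.1  0.4 -1. ] M [0.01 0.06 0.01] op -0.2 q [-0.6   0.58  1.14  1.41 -0.53  1.48 -1.25] jaw yaw -1.7686
```

Emit:
{"op": "carry_out", "data": {"targets": "255 0 4 -25 0;255 0 2 -25 0;255 0 0 -18 0;255 0 0 0 0;255 1 5 0 0;255 1 5 0 0;255 -2 4.4 0 0;255 -2 4.4 0 0;255 -2 4.4 0 0;255 0 0 0 0"}}

```text
clock: 25.2
eef_pos: [0.5786, -0.045, 0.1773]
tool_rot: [-0.0, 0.995, -0.1, -0.0]
force: [-1.2, -2.5, 0.6]
opening: 0.0
```

```bash
python3 kf.py | grep -v 'tfL'; python3 tg.py
```

```text
side blob [216, 145, 31, 33, 563] [229.1 162.1]
t 25.3 loc [-115.1  -17.6  177.2] F [-0.7 -1.8  1.9] M [-0.37  0.07 -0.01] op -0.1 q [-0.66  0.62  1.12  1.54 -0.57  1.34 -1.25] jaw yaw -1.7707
top None
side None
t 25.4 loc [-115.1  -17.6  177. ] F [-1.1 -1.9  1.5] M [-0.38  0.22  0.02] op -0.0 q [-0.66  0.62  1.12  1.54 -0.57  1.34 -1.25] jaw yaw -1.7707
```

Emit:
{"op": "carry_out", "data": {"targets": "255 0 5.7 0 0;255 0.3 5.7 0 0;255 0.4 5.6 0 0;255 3 5.4 0 0;255 3 5.4 0 0;255 2.8 5.4 0 0;255 0 0 0 0"}}

```text
clock: 26.1
eef_pos: [0.5887, -0.0098, 0.1764]
tool_rot: [-0.001, 0.995, -0.098, -0.001]
force: [-2.6, -1.0, 0.8]
opening: -0.0001
```

```bash
python3 kf.py | grep -v 'tfL'; python3 tg.py; python3 - <<'E'
from tg import *
from kf import corners
for th in(.4,.8,1.2,1.57):
    print(th,{k:proj('side',p).round(0).tolist() for k,p in corners(0,-th).items()})
E
```

```text
side blob [218, 162, 16, 16, 138] [225.  170.3]
t 26.2 loc [-112.2   18.5  176.5] F [-1.5  0.6  1.8] M [ 0.02  0.31 -0.01] op -0.2 q [-0.71  0.63  1.11  1.52 -0.58  1.35 -1.31] jaw yaw -1.7689
top None
side ('n', 89, 'mean', array([ 0.0078, -0.0116]), 'axis angle', 1.253, 'from axis', 1.314)
t 26.3 loc [-112.2   18.2  176.6] F [-1.6  1.3 -0.2] M [0.14 0.35 0.01] op -0.1 q [-0.71  0.63  1.12  1.52 -0.58  1.35 -1.31] jaw yaw -1.7695
0.4 {'tfL': [238.0, 172.0], 'tfR': [247.0, 169.0], 'trL': [219.0, 145.0], 'trR': [228.0, 143.0]}
0.8 {'tfL': [231.0, 170.0], 'tfR': [242.0, 171.0], 'trL': [224.0, 143.0], 'trR': [234.0, 144.0]}
1.2 {'tfL': [225.0, 167.0], 'tfR': [236.0, 172.0], 'trL': [230.0, 143.0], 'trR': [240.0, 148.0]}
1.57 {'tfL': [219.0, 162.0], 'tfR': [229.0, 170.0], 'trL': [236.0, 145.0], 'trR': [245.0, 152.0]}
```

Emit:
{"op": "carry_out", "data": {"targets": "255 4 4 0 0;255 4.5 3.5 0 0;255 2 1 0 0;255 0 0 0 0;255 0 0 0 0"}}

```text
clock: 26.8
eef_pos: [0.5988, -0.0035, 0.1769]
tool_rot: [-0.0, 0.995, -0.1, -0.0]
force: [-5.1, -0.4, 2.2]
opening: 0.0002
```

```bash
python3 tg.py
```

```text
top None
side ('n', 104, 'mean', array([0.0049, 0.0052]), 'axis angle', 1.516, 'from axis', 1.68)
t 26.9 loc [-103.5   27.2  176.9] F [-4.8  0.1  3.2] M [-0.03  0.89 -0.02] op 0.3 q [-0.7   0.65  1.11  1.48 -0.59  1.37 -1.33] jaw yaw -1.7708
```

Emit:
{"op": "carry_out", "data": {"targets": "255 -15 0 0 0;255 -30 0 0 0;255 -30 20 30 0;255 -20 45 40 0;255 -10 48 20 0;255 0 48 0 0;255 0 48 0 0;255 0 0 0 0"}}

```text
clock: 27.7
eef_pos: [0.4988, 0.2051, 0.2564]
tool_rot: [-0.003, 0.996, -0.091, 0.001]
force: [-0.3, 0.7, -0.3]
opening: 0.0003
```

```bash
cat > fin.py <<'E'
from tg import *
for cn in('top','side'):
    im=cap(cn,cn+'_f.png');print(cn,tongue(cn,im))
    # centreline of tongue per row from panel coordinates, and bar direction
    h=cv2.cvtColor(im,cv2.COLOR_RGB2HSV);m=cv2.inRange(h,(0,150,60),(8,255,255))|cv2.inRange(h,(172,150,60),(180,255,255))
    k,l,s,c=cv2.connectedComponentsWithStats(m);u0=proj(cn,wor((-.08,0,.2)))
    for i in range(1,k):
        if s[i,4]>60 and np.hypot(*(c[i]-u0))<35:
            pts=np.argwhere(l==i)[:,::-1]
            if cn=='top':
                q=np.array([onpanel('top',p,.066) for p in pts]);w,v=np.linalg.eigh(np.cov(q.T));a=v[:,1]*np.sign(v[1,1]);print('bar dir: theta=',1.5708+np.arctan2(a[0],a[1]),'centre',q.mean(0))
            print('blob',s[i].tolist())
    for th in(1.45,1.57,1.66):
        e=lambda rr,w,hh:wor(np.array([-.1,0,.135])+n*hh+up*(.052-rr*np.sin(th)-w*np.cos(th)*-1*-1)+np.array([0,-rr*np.cos(th)+w*np.sin(th),0]))
        print(th,'tip corners px',[proj(cn,e(.07,w,.007)).round(1).tolist() for w in(-.009,.009)])
st()
a=cv2.imread('pics/top_f.png');b=cv2.imread('pics/side_f.png')
c=np.hstack([cv2.resize(b[120:200,190:270],(400,400),interpolation=cv2.INTER_CUBIC),cv2.resize(a[110:190,245:325],(400,400),interpolation=cv2.INTER_CUBIC)])
cv2.imwrite('pics/c10.png',np.clip(c*1.4,0,255).astype(np.uint8))
E
python3 fin.py
```

```text
top ('n', 131, 'mean', array([-0.0006,  0.0051]), 'axis angle', 1.637, 'from axis', 1.667)
bar dir: theta= 1.7237960567187034 centre [0.05409394 0.00076124]
blob [267, 136, 39, 24, 564]
1.45 tip corners px [[288.6, 172.1], [280.4, 171.4]]
1.57 tip corners px [[284.8, 172.0], [276.7, 170.4]]
1.66 tip corners px [[281.9, 171.6], [274.0, 169.4]]
side ('n', 88, 'mean', array([0.0153, 0.0038]), 'axis angle', -1.412, 'from axis', 1.674)
blob [217, 153, 19, 25, 255]
1.45 tip corners px [[249.2, 185.4], [246.7, 190.0]]
1.57 tip corners px [[248.2, 187.6], [244.9, 191.9]]
1.66 tip corners px [[247.2, 189.2], [243.4, 193.1]]
t 27.8 loc [-239.9  203.2  257. ] F [-0.5 -0.8 -0.1] M [-0.06  0.02 -0.01] op -0.5 q [-1.24  0.46  1.21  1.53 -0.44  1.44 -1.77] jaw yaw -1.7656
```

View pics/c10.png

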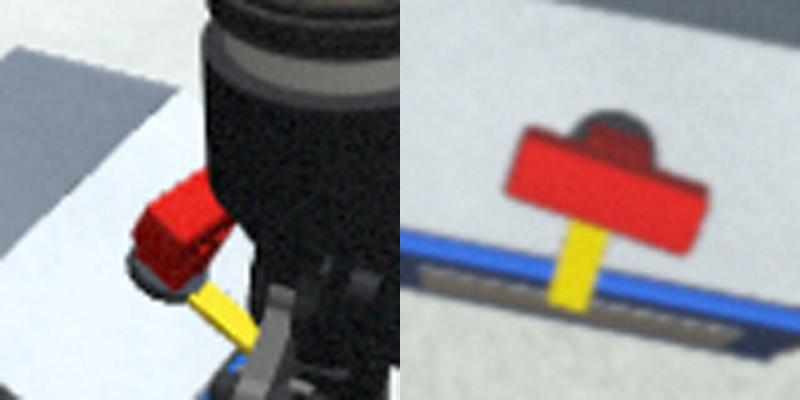

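The last view shows the tongue tip past straight-down: tip corners at about (274,170) and (282,172) px match 1.66, the stop. I'll nudge the −y bar end back a little from the front.

Emit:
{"op": "carry_out", "data": {"targets": "255 9 -43 0 0;255 9 -43 0 0;255 10 -43 0 0;255 10 -43 0 0;255 10 -43 0 0;255 10 -43 0 0;255 0 0 -40 0;255 0 0 -40 0;255 0 0 0 0;255 0 0 0 0"}}

```text
clock: 28.8
eef_pos: [0.5568, -0.0659, 0.1779]
tool_rot: [0.0, 0.995, -0.101, 0.0]
force: [0.3, -0.5, 0.6]
opening: 0.0001
```

```bash
python3 - <<'E'
from h import *
st((-.107,-.030,.176))
E
```

```text
t 28.8 loc [-132.5  -42.3  177.9] F [ 0.3 -0.5  0.6] M [-0.06 -0.03 -0.01] op 0.1 q [-0.65  0.56  1.11  1.6  -0.51  1.31 -1.24] jaw yaw -1.7725
shift mm [27.4  7.  -1.9]
```

Emit:
{"op": "carry_out", "data": {"targets": "255 9 4 -1 0;255 9 2 0 0;255 5 1 0 0;255 4.4 0 0 0;255 0 0 0 0;255 0 0 0 0"}}

```text
clock: 29.4
eef_pos: [0.5833, -0.0585, 0.1767]
tool_rot: [0.0, 0.995, -0.1, -0.001]
force: [-5.4, -0.2, 3.6]
opening: -0.0001
```

```bash
python3 fin.py
```

```text
top None
1.45 tip corners px [[288.6, 172.1], [280.4, 171.4]]
1.57 tip corners px [[284.8, 172.0], [276.7, 170.4]]
1.66 tip corners px [[281.9, 171.6], [274.0, 169.4]]
side ('n', 122, 'mean', array([0.0079, 0.0031]), 'axis angle', 1.622, 'from axis', 1.64)
blob [218, 151, 23, 27, 303]
1.45 tip corners px [[249.2, 185.4], [246.7, 190.0]]
1.57 tip corners px [[248.2, 187.6], [244.9, 191.9]]
1.66 tip corners px [[247.2, 189.2], [243.4, 193.1]]
t 29.5 loc [-108.   -29.8  176.7] F [-5.1 -0.5  4.8] M [-0.15  0.93  0.04] op -0.4 q [-0.61  0.61  1.08  1.52 -0.55  1.34 -1.25] jaw yaw -1.7715
```

Emit:
{"op": "carry_out", "data": {"targets": "255 1.2 -0.2 0 0;255 0 0 0 0;255 0 0 0 0"}}

```text
clock: 29.8
eef_pos: [0.5836, -0.0591, 0.1768]
tool_rot: [0.0, 0.995, -0.101, -0.002]
force: [-7.7, -0.5, 5.3]
opening: -0.0003
```

```bash
python3 fin.py | grep -v corners
```

```text
top None
side ('n', 122, 'mean', array([0.0083, 0.0032]), 'axis angle', 1.626, 'from axis', 1.644)
blob [217, 151, 24, 27, 302]
t 29.9 loc [-107.5  -30.3  176.8] F [-7.1 -0.9  5.4] M [-0.18  1.24 -0.07] op -0.0 q [-0.61  0.61  1.08  1.52 -0.55  1.34 -1.25] jaw yaw -1.7721
```

Emit:
{"op": "carry_out", "data": {"targets": "255 1.5 -0.3 0 0;255 0 0 0 0;255 0 0 0 0"}}

```text
clock: 30.2
eef_pos: [0.5847, -0.0597, 0.177]
tool_rot: [0.0, 0.995, -0.101, -0.002]
force: [-8.4, -0.2, 6.5]
opening: -0.0001
```

```bash
python3 fin.py | grep -v corners
```

```text
top None
side ('n', 117, 'mean', array([0.008, 0.001]), 'axis angle', 1.588, 'from axis', 1.593)
blob [218, 150, 23, 28, 303]
t 30.3 loc [-106.3  -30.6  176.9] F [-8.1 -1.4  7.1] M [-0.21  1.44 -0.06] op -0.1 q [-0.61  0.62  1.08  1.51 -0.55  1.35 -1.25] jaw yaw -1.7725
```

Emit:
{"op": "carry_out", "data": {"targets": "255 0.7 -0.1 0 0;255 0 0 0 0;255 0 0 0 0;255 -10 2 0 0;255 -30 6 0 0;255 -30 20 30 0;255 -10 45 40 0;255 0 48 20 0;255 0 48 0 0;255 0 48 0 0;255 -20 48 0 0;255 0 0 0 0"}}

```text
clock: 31.5
eef_pos: [0.4877, 0.2068, 0.2572]
tool_rot: [-0.002, 0.996, -0.091, -0.001]
force: [-0.8, 0.9, 0.3]
opening: 0.0001
```

```bash
python3 fin.py; python3 - <<'E'
from tg import *
im=cv2.imread('pics/top_f.png')
h=cv2.cvtColor(im,cv2.COLOR_BGR2HSV);m=cv2.inRange(h,(20,110,90),(36,255,255));ys,xs=np.nonzero(m[155:180,265:300])
for y in sorted(set(ys)): print(y+155,xs[ys==y].min()+265,xs[ys==y].max()+265,end='; ')
for th in(1.5,1.57,1.66):
    print(th,[ (proj('top',wor(np.array([-.1,0,.135])+n*.007+up*(.052-rr*np.sin(th))+np.array([0,-rr*np.cos(th),0])))).round(1).tolist() for rr in(.035,.05,.065)])
E
```

```text
top ('n', 132, 'mean', array([-0.0008,  0.0007]), 'axis angle', 1.58, 'from axis', 1.585)
bar dir: theta= 1.554900424886945 centre [0.05402565 0.00110097]
blob [267, 136, 39, 22, 568]
1.45 tip corners px [[288.6, 172.1], [280.4, 171.4]]
1.57 tip corners px [[284.8, 172.0], [276.7, 170.4]]
1.66 tip corners px [[281.9, 171.6], [274.0, 169.4]]
side ('n', 125, 'mean', array([0.0079, 0.0004]), 'axis angle', 1.542, 'from axis', 1.579)
blob [217, 147, 22, 31, 325]
1.45 tip corners px [[249.2, 185.4], [246.7, 190.0]]
1.57 tip corners px [[248.2, 187.6], [244.9, 191.9]]
1.66 tip corners px [[247.2, 189.2], [243.4, 193.1]]
t 31.6 loc [-249.4  203.   258.1] F [ 0.2 -0.9 -0.3] M [-0.04 -0.07 -0.01] op -0.0 q [-1.26  0.44  1.2   1.55 -0.41  1.43 -1.8 ] jaw yaw -1.7651
155 280 282; 156 280 287; 157 280 287; 158 280 287; 159 279 286; 160 279 286; 161 279 286; 162 279 286; 163 279 286; 164 279 285; 165 278 285; 166 278 285; 167 277 285; 168 277 285; 169 277 285; 170 277 285; 171 277 284; 172 280 284; 1.5 [[285.0, 156.4], [284.1, 162.9], [283.2, 169.4]]
1.57 [[283.9, 156.2], [282.5, 162.7], [281.2, 169.1]]
1.66 [[282.5, 155.9], [280.5, 162.2], [278.6, 168.4]]
```

The tongue reads 1.58 in both views and the key is still seated, so I'm handing in.

```bash
python3 - <<'E'
from h import *
print(ticket.hand_in())
E
```

```text
the job is handed in; nothing more can be done
None
```

The job is done and handed in at about 32 s of the 58 s allowed, with the arm clear of everything.

**What I did**
- **Flap:** I pushed it up until it stopped hard at about 22 N. The pictures showed its top edge meeting the eave.
- **Latch set-back:** The tool can only point straight down, so I nudged the tongue back from about 0.60 to about 0.02 rad with the fingertips. That let the key go on square.
- **Key:** I picked up the large red key and tilted it in the jaws against the cabinet's side wall, aiming for 28°. Then I slid it onto the shaft and pressed it down on top.
- **Turn:** I pushed the bar clockwise with the shut fingers. This overshot to about 1.65 rad, close to the stop, so I pushed it back slightly.

**Last checks**
- **Tongue angle:** The final pictures gave 1.58–1.585 rad (top) and 1.54–1.58 (side), against 1.57 wanted.
- **Key seating:** Pressing on top gave a hard stop at z = 0.221, where I predicted about 0.222 for a key fully home. I did not press it again after turning, but its position from above still matched the shaft axis.
- **Flap:** It was still shut in the last picture I viewed, before the final nudge. I did not check it after that.
- **Jars:** I never sent the arm near them, but did not measure them at the end.

**What disagreed**
- The key's tilt in the jaws read about 23° in the picture, against 26.5–28° from geometry. It lined up by itself as it went on.
- Before the correction, one side-view reading of the tongue, partly hidden by the arm, disagreed with the top view; I went by the top view.

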